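Turn the charcoal block over and hold its melting hollow up over the catch tray

ROBOT

A 6-joint arm with a two-finger parallel gripper is mounted at the origin on the work surface. World frame = base frame: x ahead of the robot, y to its left, z up, the work surface at z = 0. Lengths are in mm, angles in rad, forces in N, time in s.
With the tool pointing down it reaches from about 350 to 875 mm from the base axis. Payload 4.2 kg.
Tool frame: the origin (TCP) lies at the very end of the fingers, on their centre line; the grasp point (between the pads) lies 19 mm behind it; z points along the fingers, y is the line along which they close (so a half turn about z gives the same grasp; the last joint's range is limited). The gripper opens to 85 mm and grips with 20 to 120 N. Pads are 22 mm wide; open, the fingers measure 114 mm over their backs; the gripper's body (76 mm by 85 mm) begins 54 mm behind the grasp point. The pads swing forward as they close: fully open they stand 13 mm farther back than shut.
Start: joints at [1.581, 0.385, 0.008, 0, -1.194, -0.259], TCP at [153.869, 605.742, 231.312] pointing down, gripper open.
Joint ranges: [-3.14, 3.14], [-1.21, 2.06], [-1.07, 1.41], [-3.16, 2.05], [-2.99, -0.16], [-3.1, 3.1]. Speed limits (rad/s): [2.79, 2.79, 3.14, 3.14, 3.14, 3.14].

INTERFACE

Orientations are given as a unit quaternion [x, y, z, w].
In Python, from bench import arm, optics gives the robot as it stands. The module is installed in compiled form; this text tells all that it offers.
- The arm moves only by the tool step_arm, never from a script. Its argument "motion" is a list of rows, each an object with "dr": the turn, a rotation vector about the tool's x, y, z in units of 8 degrees (1.0 is 8 degrees), a list of three; "slide": the shift along the tool's x, y, z in mm, a list of three; "jaw": the finger opening in mm, from 0 to 85.4. A call has exactly 8 rows; each row is the pose to reach, as a shift and turn from the pose commanded when the call began, along the tool's axes at that moment; what a row does not reach only later rows make up. A row lasts 1/8 s, in which the tool goes at most 62.5 mm and 10.7 degrees, less where a joint would pass 70% of its speed; a pose out of reach is approached as far as the arm can. A call with a gripper value outside its range is refused whole. The fingers move at their own pace and stop on an object; the grip force is fixed at half the most. Time passes only in rows, so rows that repeat a pose let the fingers close, or fill a call up. It gives the time, the measured TCP pose, the force, the opening and the grip force at its end, in the units of the state.
- arm.read_state(): the state, without advancing time (a new reading comes with each control period).
- optics.get_image(name): name is "scene" or "top"; returns the picture (400x640x3 uint8, blue, green, red); there is no depth.
- optics.camera_info(name): a dict with "camera_matrix" (3x3 intrinsics, pixels), "view" (4x4, takes a point from world to camera coordinates). Camera axes: x right, y up, looking along -z (the intrinsics and any distortion apply to the point x, -y, -z); pixel columns grow to the right and rows downward; lengths in mm; the calibration is good to about 2 mm. A picture is of the moment at which its call begins. camera_info takes no time and is no camera call.
- arm.job_done(): hands the job in; it is judged then, once.
The state is a dict: "clock": time; "joints": joint angles; "joint_vel": joint speeds; "joint_efforts": joint torques, N m; "position": TCP position; "ee_rot": TCP orientation; "contact_force": force on the tool from outside, world axes, zero at the start; "wrist_torque": the same for the moment, N m; "gripper_width": finger opening in mm; "grasp_force": force on a finger pad.
Only numpy, scipy, OpenCV 4.12 (cv2) and the standard library are available. Lean on these libraries where they do the work, as an engineer would, in place of code of your own. Each camera call takes 0.05 s, during which the arm holds its last target. There are 200 camera calls.

TASK

One broad face of the wire-bound charcoal block on the soldering board has a melting hollow in it, but not the face you can see. Turn the block over by feel to find the hollow, and finish still holding the block in the gripper, hollow up and level, in the air over the middle of the catch tray and about 100 mm above it, so that I can drop casting grain into it. Charcoal is brittle: set it down gently if you do, never drop it or let it topple over, and leave the other things on the bench where they are.

Things in the scene. Friction and masses are not known exactly. Their poses are not given: they have to be found in the camera images.
- charcoal: The wire-bound charcoal block: matt black, brittle, 70 mm long (its x), 44 mm wide (its y), 32 mm thick (its z), 60 to 120 g, two turns of thin grey wire round its four narrow sides. Origin: middle of the hollowed broad face; the block fills z = 0 to 32 mm. It starts flat on the soldering board, +z up, hollow down. It can be pinched across its 44 mm width and stands steadily on either end.
- hollow (a point): Centre of the mouth of the melting hollow, a round blind hole 26 mm across and 13 mm deep with an ash-grey floor, in the middle of the block's broad face at z = 0; the other broad face is plain. Same point and axes as charcoal: -z points out of the hollow.
- solder_board: Off-white soldering board, 190 x 190 x 13 mm, fixed, lying flat on the bench; its top is 13 mm above the bench. Origin: centre of its underside. It lies to the left or to the right, changing places with the tray.
- catch_tray: Aluminium catch tray, open on top, 170 mm (its x) x 200 mm (its y), rim 24 mm high, floor and walls 3 mm thick, a few brass-coloured grains in one corner; fixed. Origin: centre of its underside, at bench height.
- tray_centre (a point): Centre of the catch tray's inner floor, 3 mm above the bench.
- spare_block: Bystander: a second charcoal block of the same size, 70 x 44 x 32 mm, plain, with no wire and no hollow, lying flat on the bench beyond the board and tray. Origin: centre of its underside.
- pliers: Bystander: red-handled pliers lying flat, 125 mm long, 12 mm high. Origin at their middle, at bench height.
- tweezers: Bystander: steel cross-lock tweezers with brown grips, 170 mm long, 10 mm high, lying flat between the board and the tray. Origin at their middle, at bench height.
- hammer: Bystander: hammer lying on the bench, 240 mm long, 26 mm high. Origin at the middle of its underside.
- borax_dish: Bystander: white ceramic borax dish, 74 mm across, 22 mm high. Origin: centre of its underside.
- flux_jar: Bystander: green glass jar with white cap, 52 mm across, 62 mm high. Origin: centre of its underside.
- bench_block: Bystander: flat steel bench block, 75 x 75 x 19 mm. Origin: centre of its underside.
Things that resemble listed ones, but are neither listed nor needed, are in the scene too. What is shaped like the charcoal but blue or pink is not meant.

How it is judged (in metres and radians):
On the way:
1. the block has been turned over: its hollow faces up, within 20 degrees (angle between charcoal's own z axis and vertical above 2.7916 rad), for 0.2 s.
At the end, for the whole second after the job is handed in: The wire-bound charcoal block is held by the fingers, hollow up and level within 10 degrees, the mouth of the hollow within 40 mm of the tray's centre seen from above and 90 to 220 mm above the bench, at rest (below 30 mm/s), touching neither the tray nor the spare block (angle between charcoal's own z axis and vertical above 2.9666 rad and horizontal distance between hollow and tray_centre below 0.04 m and height (world z) of hollow between 0.09 and 0.22 m and contact force between the fingers and charcoal above 1 N and contact force between charcoal and catch_tray below 0.05 N and contact force between charcoal and spare_block below 0.05 N and linear speed of charcoal below 0.03 m/s and angular speed of charcoal below 0.2 rad/s); the arm keeps its last pose, push and grip.
It fails at once if a bystander is disturbed (moved more than 25 mm) (distance of any of spare_block, pliers, tweezers, hammer, borax_dish, flux_jar, bench_block from where it was at the start of the episode above 0.025 m).
It fails at once if the charcoal block is dropped or topples (moves faster than 0.45 m/s with no finger on it) (linear speed of charcoal above 0.45 m/s and contact force between the fingers and charcoal below 0.05 N).
It fails at once if the brittle block is pressed against the board or the tray with more than 80 N (contact force between charcoal and solder_board above 80 N or contact force between charcoal and catch_tray above 80 N).
It also fails if it takes over 64 s, if anything falls off the work surface, if the arm or the gripper's body presses on something with over 40 N, if the wrist force passes 120 N, or if a joint passes its speed limit or range.

## Working session

There is one attempt and no reset: what is moved stays moved. The work goes in short steps, Python scripts to look and compute and a tool call to move; the robot and the scene stay as the last step left them, time stands still between calls to the robot, and variables do not carry over. Pictures are saved under pics/ and viewed, at most 10 in all, crops included, and the job is handed in when it is done.

Besides the shell and the picture viewer there is one more tool, called after "Call:" as name([rows], argument=value, ...), one row to a line, values as JSON. step_arm: Moves the arm, as the interface text tells. Its arguments: {"type":"object","properties":{"motion":{"type":"array","items":{"type":"object","properties":{"dr":{"type":"array","items":{"type":"number"}},"slide":{"type":"array","items":{"type":"number"}},"jaw":{"type":"number"}}}}},"required":["motion"]}

```bash
mkdir -p pics
python3 - <<'E'
from bench import arm,optics
import cv2,numpy as np
for n in("top","scene"):
    cv2.imwrite(f"pics/{n}0.png",optics.get_image(n)); i=optics.camera_info(n); print({k:np.round(v,3).tolist() if not isinstance(v,str) else v for k,v in i.items()})
print(arm.read_state())
E
```

```text
{'camera_matrix': [[376.364, 0.0, 320.082], [0.0, 376.364, 198.459], [0.0, 0.0, 1.0]], 'view': [[0.024, -0.999, 0.023, -31.2], [0.983, 0.027, 0.181, -566.933], [-0.182, 0.018, 0.983, -940.332], [0.0, 0.0, 0.0, 1.0]]}
{'camera_matrix': [[496.096, 0.0, 318.792], [0.0, 496.096, 209.917], [0.0, 0.0, 1.0]], 'view': [[0.852, 0.523, -0.021, -454.074], [-0.339, 0.582, 0.739, 153.385], [0.399, -0.622, 0.674, -1666.255], [0.0, 0.0, 0.0, 1.0]]}
{'clock': 0.1, 'joints': array([ 1.58061081e+00,  3.85492338e-01,  6.75591430e-03, -4.38818809e-04,
       -1.19401098e+00, -2.58591960e-01]), 'joint_vel': array([-1.06255870e-03, -1.44892124e-03,  2.18103689e-03,  8.36104773e-04,
        1.33983910e-03, -6.11727131e-05]), 'joint_efforts': array([-3.72155737e-04, -3.93315125e+01,  1.88929135e+01,  4.19794723e+00,
       -2.56386833e-03,  8.14626276e-06]), 'position': array([153.74578926, 605.25052435, 230.32018504]), 'ee_rot': array([ 9.92263154e-01, -1.24148456e-01, -7.15780224e-05,  9.94053223e-04]), 'contact_force': array([-0.12769383, -0.17077759,  0.85229087]), 'wrist_torque': array([-0.0001528 , -0.0437499 , -0.00327398]), 'grasp_force': 0.0, 'gripper_width': 85.79990616112241}
```

View pics/top0.png

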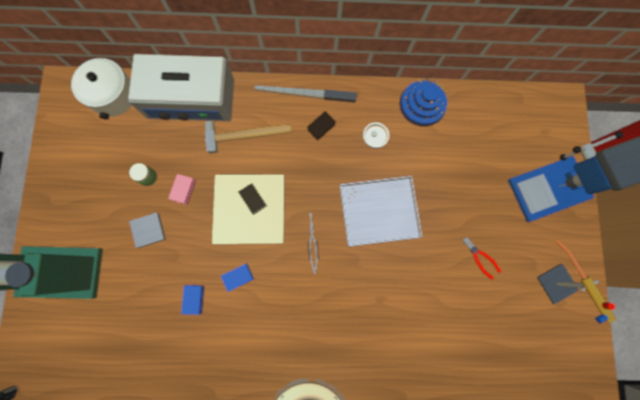

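View pics/scene0.png

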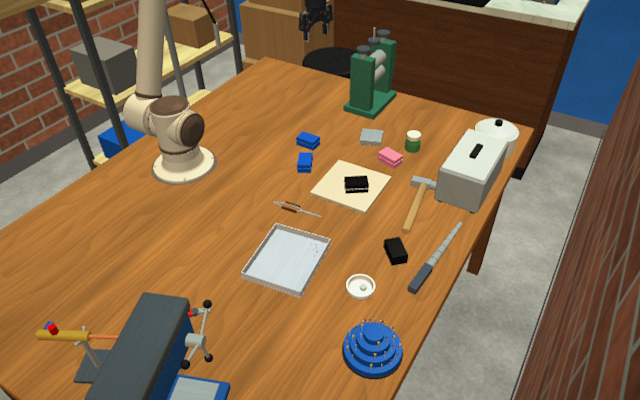

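```bash
cat > h.py <<'E'
from bench import arm,optics
import cv2,numpy as np
from scipy.spatial.transform import Rotation as R
def ray(n,px,z):
    i=optics.camera_info(n);K=np.array(i["camera_matrix"]);V=np.array(i["view"])
    px=np.atleast_2d(px).astype(float)
    d=np.c_[(px[:,0]-K[0,2])/K[0,0],-(px[:,1]-K[1,2])/K[1,1],-np.ones(len(px))]@V[:3,:3]
    c=-V[:3,:3].T@V[:3,3]
    return c+d*((z-c[2])/d[:,2])[:,None]
def proj(n,p):
    i=optics.camera_info(n);K=np.array(i["camera_matrix"]);V=np.array(i["view"])
    q=np.atleast_2d(p)@V[:3,:3].T+V[:3,3]
    return np.c_[K[0,2]-K[0,0]*q[:,0]/q[:,2],K[1,2]+K[1,1]*q[:,1]/q[:,2]]
def blob(m,n,box,z):
    x0,y0,x1,y1=box;k=np.zeros(m.shape,np.uint8);k[y0:y1,x0:x1]=m[y0:y1,x0:x1]
    c=max(cv2.findContours(k,cv2.RETR_EXTERNAL,cv2.CHAIN_APPROX_NONE)[0],key=cv2.contourArea)[:,0]
    P=ray(n,c,z)[:,:2]
    return c,P,cv2.minAreaRect(P.astype(np.float32))
def st():
    s=arm.read_state();print("t",round(s["clock"],2),"j",s["joints"].round(3),"p",s["position"].round(1),"\nR cols",R.from_quat(s["ee_rot"]).as_matrix().round(3).tolist(),"F",s["contact_force"].round(1),"w",round(s["gripper_width"],1),"g",round(s["grasp_force"],1));return s
E
python3 - <<'E'
from h import *
a=cv2.imread("pics/top0.png");b=cv2.imread("pics/scene0.png")
m=(a.max(2)<75).astype(np.uint8)
for nm,box,z in(("block",(225,180,275,220),45),("spare",(300,105,345,145),32)):
    c,P,r=blob(m,"top",box,z);print(nm,c.mean(0),r)
ms=(b.max(2)<75).astype(np.uint8)
c,P,r=blob(ms,"scene",(335,165,380,200),45);print("scene block",r)
t=((a.min(2)>120)&(abs(a[:,:,0].astype(int)-a[:,:,2])<60)&(a[:,:,0]>a[:,:,2])).astype(np.uint8)
c,P,r=blob(t,"top",(330,165,430,255),20);print("tray",r)
bd=((a[:,:,2]>190)&(a[:,:,1]>190)).astype(np.uint8)
c,P,r=blob(bd,"top",(205,165,295,255),13);print("board",r)
cr=np.hstack([cv2.resize(a[165:255,200:300],(400,360),interpolation=2),cv2.resize(b[140:230,300:400],(400,360),interpolation=2)]);
cr2=cv2.resize(a[95:155,270:370],(400,240),interpolation=2);cr3=cv2.resize(b[225:285,350:450],(400,240),interpolation=2)
cv2.imwrite("pics/crop0.png",np.vstack([cr,np.hstack([cr2,cr3])]))
E
```

```text
block [251.78333333 198.        ] ((564.858642578125, 163.94647216796875), (64.70599365234375, 34.98957443237305), 36.00341033935547)
spare [320.96610169 125.3559322 ] ((778.8365478515625, -14.502769470214844), (45.47902297973633, 71.228271484375), 44.92882537841797)
scene block ((569.1770629882812, 157.18133544921875), (69.56370544433594, 54.37861251831055), 35.02759552001953)
tray ((545.453125, -177.80807495117188), (168.3660888671875, 192.87460327148438), 8.433497428894043)
board ((541.86865234375, 177.6933135986328), (186.85433959960938, 186.231689453125), 1.7121529579162598)
```

View pics/crop0.png

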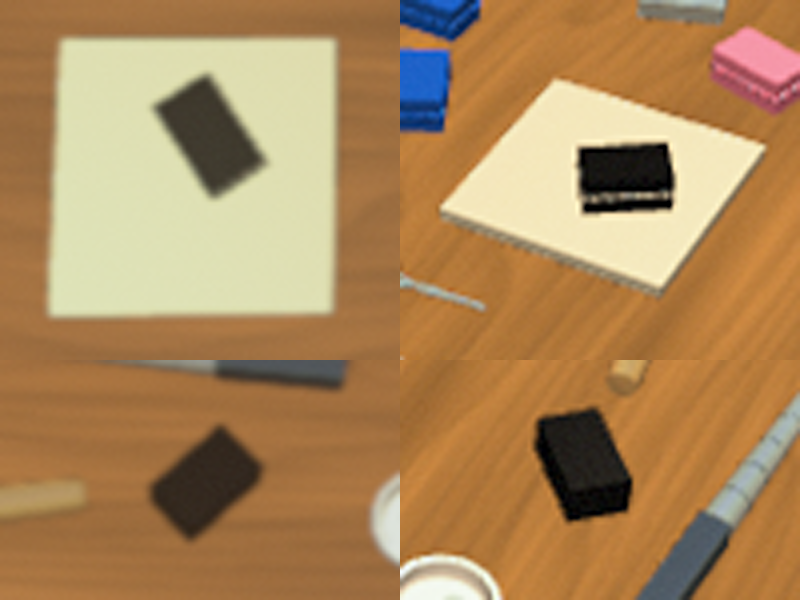

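The block meant is the one on the board: top (252,198), scene (357,184). It is matt black with grey wire, which the crop confirms. The spare at top (321,125) has no wire and lies on the bench. The others are blue at top (237,277) and (192,299), and pink at top (181,189).

```bash
cat >> h.py <<'E'
def pose(yaw,tilt):  # tool x at yaw (deg) when down; then tilt about tool y
    y=np.radians(yaw);x=np.array([np.cos(y),np.sin(y),0]);z=np.array([0,0,-1.]);
    return R.from_matrix(np.c_[x,np.cross(z,x),z])*R.from_rotvec([0,np.radians(tilt),0])
def go(tcp,rot):
    s=st();q=R.from_quat(s["ee_rot"])
    print("slide",q.inv().apply(np.array(tcp)-s["position"]).round(1),"dr",((q.inv()*rot).as_rotvec(degrees=True)/8).round(3))
E
python3 - <<'E'
from h import *
r=pose(35,20);u=np.array([.819,.574,0]);t=np.array([565,163,18])-8.5*u
go(t-110*r.as_matrix()[:,2],r)
E
```

```text
t 0.1 j [ 1.581  0.385  0.007 -0.    -1.194 -0.259] p [153.7 605.3 230.3] 
R cols [[0.969, -0.246, -0.0], [-0.246, -0.969, -0.002], [0.0, 0.002, -1.0]] F [-0.1 -0.2  0.9] w 85.8 g 0.0
slide [477.4 362.  109.7] dr [ 1.088  2.349 -6.091]
```

Call:
step_arm([
  {"slide": [60,45,14],"dr": [0.14,0.3,-0.8],"jaw": 85},
  {"slide": [108,82,25],"dr": [0.27,0.6,-1.5],"jaw": 85},
  {"slide": [155,118,36],"dr": [0.4,0.8,-2.2],"jaw": 85},
  {"slide": [202,153,46],"dr": [0.5,1.0,-2.8],"jaw": 85},
  {"slide": [250,190,57],"dr": [0.6,1.25,-3.4],"jaw": 85},
  {"slide": [298,226,68],"dr": [0.72,1.5,-4.0],"jaw": 85},
  {"slide": [345,262,79],"dr": [0.82,1.7,-4.6],"jaw": 85},
  {"slide": [390,296,90],"dr": [0.9,1.95,-5.1],"jaw": 85},
])

```text
clock: 1.1
position: [459.7, 221.0, 141.1]
ee_rot: [0.962, 0.231, 0.14, -0.044]
contact_force: [0.5, 0.7, 0.0]
gripper_width: 84.9
grasp_force: 0.0
```

Run:
```python
from h import *
r=pose(35,20);u=np.array([.819,.574,0]);t=np.array([565,163,18])-8.5*u
go(t-110*r.as_matrix()[:,2],r)
```

```text
t 1.1 j [ 0.809  0.157 -0.672  0.173 -0.462  1.089] p [459.7 221.  141.1] 
R cols [[0.854, 0.457, 0.249], [0.432, -0.889, 0.15], [0.29, -0.021, -0.957]] F [0.5 0.7 0. ] w 84.9 g 0.0
slide [ 15.5 106.3  23. ] dr [ 0.169  0.381 -0.973]
```

Call:
step_arm([
  {"slide": [7,50,11],"dr": [0.08,0.19,-0.5],"jaw": 85},
  {"slide": [15.5,106.3,23],"dr": [0.17,0.38,-0.97],"jaw": 85},
  {"slide": [15.5,106.3,23],"dr": [0.17,0.38,-0.97],"jaw": 85},
  {"slide": [15.5,106.3,23],"dr": [0.17,0.38,-0.97],"jaw": 85},
  {"slide": [15.5,106.3,23],"dr": [0.17,0.38,-0.97],"jaw": 85},
  {"slide": [15.5,106.3,23],"dr": [0.17,0.38,-0.97],"jaw": 85},
  {"slide": [15.5,106.3,23],"dr": [0.17,0.38,-0.97],"jaw": 85},
  {"slide": [15.5,106.3,23],"dr": [0.17,0.38,-0.97],"jaw": 85},
])

```text
clock: 2.1
position: [526.0, 138.7, 121.6]
ee_rot: [0.94, 0.295, 0.165, -0.052]
contact_force: [0.5, 0.1, -0.3]
gripper_width: 85.1
grasp_force: 0.0
```

Run:
```python
from h import *
r=pose(35,20);u=np.array([.819,.574,0]);t=np.array([565,163,18])-8.5*u
go(t,r)
a=optics.get_image("top");b=optics.get_image("scene")
cv2.imwrite("pics/c1.png",np.hstack([cv2.resize(a[150:260,195:305],(400,400)),cv2.resize(b[100:230,285:415],(400,400))]))
```

```text
t 2.1 j [ 0.542  0.237 -0.56  -0.058 -0.428  1.686] p [526.  138.7 121.6] 
R cols [[0.772, 0.572, 0.279], [0.537, -0.82, 0.196], [0.341, -0.001, -0.94]] F [ 0.5  0.1 -0.3] w 85.1 g 0.0
slide [ -0.2   2.5 110.2] dr [-0.002  0.01  -0.018]
```

View pics/c1.png

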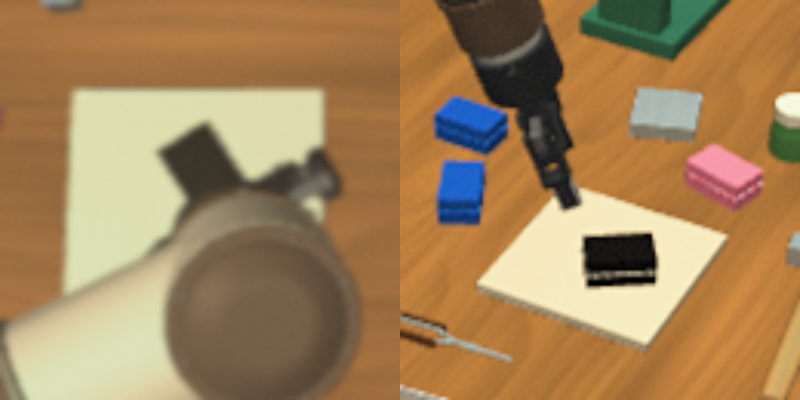

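The tool stands ready, aligned with the block: the block is at crop (200,160) in the top view and (620,258) in the scene view, with open fingers either side. I descend next.

Call:
step_arm([
  {"slide": [0,1,25],"jaw": 85},
  {"slide": [0,1.5,50],"jaw": 85},
  {"slide": [0,2,75],"jaw": 85},
  {"slide": [0,2.5,95],"jaw": 85},
  {"slide": [0,2.5,104],"jaw": 85},
  {"slide": [0,2.5,109],"jaw": 85},
  {"slide": [0,2.5,110],"jaw": 85},
  {"slide": [0,2.5,110],"jaw": 85},
])

```text
$.motion[0]: bad value
```

Call:
step_arm([
  {"slide": [0,0,0],"jaw": 60},
  {"slide": [0,0,0],"jaw": 50},
  {"slide": [0,0,0],"jaw": 44},
  {"slide": [0,0,0],"jaw": 38},
  {"slide": [0,0,0],"jaw": 34},
  {"slide": [0,0,0],"jaw": 30},
  {"slide": [0,0,0],"jaw": 30},
  {"slide": [0,0,0],"jaw": 30},
])

```text
$.motion[0]: bad value
```

Run:
```python
from h import *
st()
```

```text
t 2.2 j [ 0.541  0.238 -0.56  -0.058 -0.428  1.686] p [526.1 138.5 121.6] 
R cols [[0.772, 0.571, 0.279], [0.537, -0.821, 0.196], [0.341, -0.001, -0.94]] F [ 0.2  0.4 -0.2] w 84.9 g 0.0
```

Call:
step_arm([
  {"slide": [0,1,25],"dr": [0,0,0],"jaw": 85},
  {"slide": [0,1.5,50],"dr": [0,0,0],"jaw": 85},
  {"slide": [0,2,75],"dr": [0,0,0],"jaw": 85},
  {"slide": [0,2.5,95],"dr": [0,0,0],"jaw": 85},
  {"slide": [0,2.5,104],"dr": [0,0,0],"jaw": 85},
  {"slide": [0,2.5,109],"dr": [0,0,0],"jaw": 85},
  {"slide": [0,2.5,110],"dr": [0,0,0],"jaw": 85},
  {"slide": [0,2.5,110],"dr": [0,0,0],"jaw": 85},
])

```text
clock: 3.2
position: [558.5, 157.8, 18.7]
ee_rot: [0.94, 0.295, 0.165, -0.052]
contact_force: [0.1, 0.0, 0.0]
gripper_width: 84.6
grasp_force: 0.0
```

Call:
step_arm([
  {"slide": [0,0,0],"dr": [0,0,0],"jaw": 60},
  {"slide": [0,0,0],"dr": [0,0,0],"jaw": 50},
  {"slide": [0,0,0],"dr": [0,0,0],"jaw": 44},
  {"slide": [0,0,0],"dr": [0,0,0],"jaw": 38},
  {"slide": [0,0,0],"dr": [0,0,0],"jaw": 34},
  {"slide": [0,0,0],"dr": [0,0,0],"jaw": 30},
  {"slide": [0,0,0],"dr": [0,0,0],"jaw": 30},
  {"slide": [0,0,0],"dr": [0,0,0],"jaw": 30},
])

```text
clock: 4.2
position: [558.4, 157.8, 18.7]
ee_rot: [0.94, 0.295, 0.165, -0.052]
contact_force: [-2.4, -1.1, 4.5]
gripper_width: 43.2
grasp_force: 61.7
```

Run:
```python
from h import *
st()
b=optics.get_image("scene")
cv2.imwrite("pics/c2.png",cv2.resize(b[120:220,300:420],(720,600)))
```

```text
t 4.2 j [ 0.539  0.462 -0.552 -0.117 -0.211  1.749] p [558.4 157.8  18.7] 
R cols [[0.772, 0.571, 0.279], [0.537, -0.821, 0.196], [0.341, -0.001, -0.94]] F [-2.4 -1.1  4.5] w 43.2 g 61.7
```

View pics/c2.png

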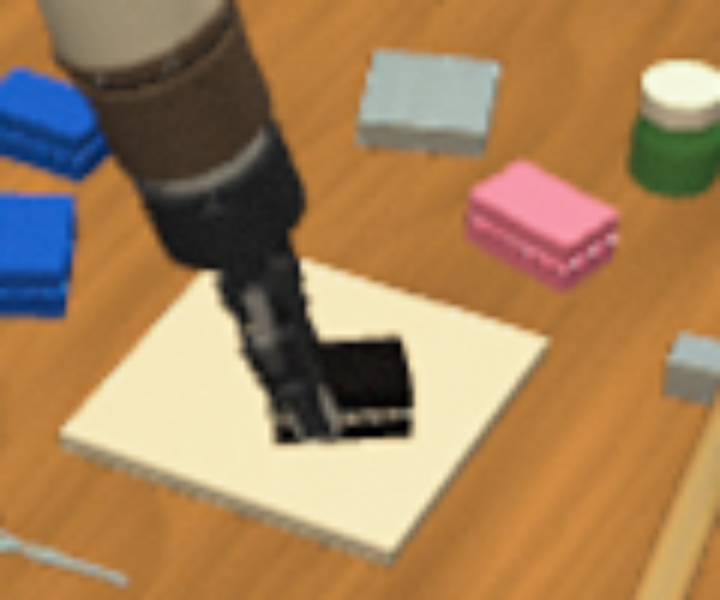

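The block is gripped: the pads are near its inner end at (300,400) and the opening is 43 mm. I now lift it and start tilting it.

Call:
step_arm([
  {"slide": [2,-1,-20],"dr": [0,0,0],"jaw": 30},
  {"slide": [6,-2,-50],"dr": [0,0,0],"jaw": 30},
  {"slide": [10,-4,-85],"dr": [0,-0.6,0],"jaw": 30},
  {"slide": [14,-6,-120],"dr": [0,-1.6,0],"jaw": 30},
  {"slide": [16,-7,-144],"dr": [0,-2.7,0],"jaw": 30},
  {"slide": [16,-7,-144],"dr": [0,-3.8,0],"jaw": 30},
  {"slide": [16,-7,-144],"dr": [0,-4.8,0],"jaw": 30},
  {"slide": [16,-7,-144],"dr": [0,-5.6,0],"jaw": 30},
])

```text
clock: 5.25
position: [526.8, 144.2, 158.5]
ee_rot: [0.931, 0.292, -0.208, 0.064]
contact_force: [0.1, -0.1, -0.2]
gripper_width: 43.2
grasp_force: 61.0
```

Run:
```python
from h import *
go([526.5,144,150],pose(35,-70))
```

```text
t 5.25 j [ 0.572  0.533 -0.019  0.014 -1.457  1.602] p [526.8 144.2 158.5] 
R cols [[0.743, 0.571, -0.349], [0.517, -0.821, -0.241], [-0.424, -0.001, -0.906]] F [ 0.1 -0.1 -0.2] w 43.2 g 61.0
slide [3.3 0.  7.8] dr [-0.025 -5.612 -0.009]
```

Call:
step_arm([
  {"slide": [0,0,0],"dr": [0,-1,0],"jaw": 30},
  {"slide": [0,0,2],"dr": [0,-2,0],"jaw": 30},
  {"slide": [1,0,4],"dr": [0,-3,0],"jaw": 30},
  {"slide": [2,0,6],"dr": [0,-4,0],"jaw": 30},
  {"slide": [3,0,8],"dr": [0,-5,0],"jaw": 30},
  {"slide": [3.3,0,7.8],"dr": [0,-5.6,0],"jaw": 30},
  {"slide": [3.3,0,7.8],"dr": [-0.02,-5.61,0],"jaw": 30},
  {"slide": [3.3,0,7.8],"dr": [-0.02,-5.61,0],"jaw": 30},
])

```text
clock: 6.25
position: [526.5, 143.8, 150.6]
ee_rot: [0.783, 0.246, -0.545, 0.172]
contact_force: [-0.3, -0.0, -0.3]
gripper_width: 43.3
grasp_force: 61.0
```

Run:
```python
from h import *
go([526.5,144,62],pose(35,-70))
b=optics.get_image("scene");cv2.imwrite("pics/c3.png",cv2.resize(b[70:220,280:480],(800,600)))
```

```text
t 6.25 j [ 0.58   0.932  0.304  0.034 -2.158  1.599] p [526.5 143.8 150.6] 
R cols [[0.285, 0.573, -0.768], [0.198, -0.82, -0.537], [-0.938, 0.001, -0.348]] F [-0.3 -0.  -0.3] w 43.3 g 61.0
slide [83.2 -0.3 30.6] dr [-0.004 -0.043 -0.009]
```

View pics/c3.png

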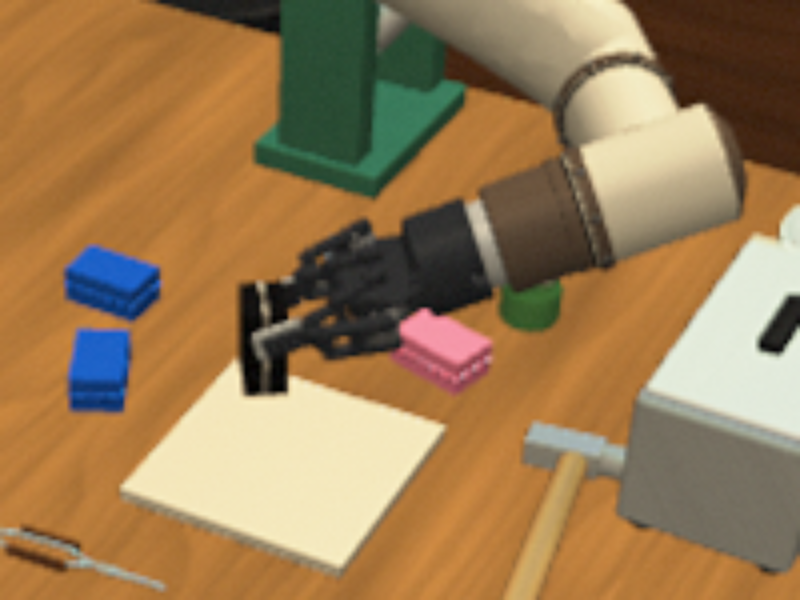

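The block hangs upright, held near its top: its bottom is at crop (263,390), full picture (346,167). The wrist is close to the grey box, whose corners are at full picture (442,170) and (435,210). I check that clearance before lowering.

Run:
```python
from h import *
print("box bottom corner",ray("scene",[[435.5,210]],0).round(0))
for z in(60,80,100,120):print(z,ray("scene",[[442.5,170],[466,130]],z).round(0).tolist(),"top",ray("top",[[228,108],[131,108]],z).round(0).tolist())
s=st();Rm=R.from_quat(s["ee_rot"]).as_matrix()
print("elbow end",s["position"]-[0,0,90],ray("scene",[[465,118]],s["position"][2]+.342*400))
for d in(300,350,400):print(d,(s["position"]-d*Rm[:,2]).round(0),proj("scene",s["position"]-d*Rm[:,2]).round(0))
```

```text
box bottom corner [[811. 209.   0.]]
60 [[779.0, 324.0, 60.0], [767.0, 570.0, 60.0]] top [[809.0, 240.0, 60.0], [801.0, 501.0, 60.0]]
80 [[786.0, 298.0, 80.0], [775.0, 539.0, 80.0]] top [[801.0, 235.0, 80.0], [792.0, 490.0, 80.0]]
100 [[793.0, 272.0, 100.0], [782.0, 508.0, 100.0]] top [[792.0, 230.0, 100.0], [783.0, 480.0, 100.0]]
120 [[800.0, 246.0, 120.0], [789.0, 477.0, 120.0]] top [[783.0, 225.0, 120.0], [775.0, 470.0, 120.0]]
t 6.3 j [ 0.58   0.931  0.305  0.034 -2.159  1.599] p [526.5 143.8 151.2] 
R cols [[0.286, 0.573, -0.768], [0.199, -0.82, -0.537], [-0.937, 0.001, -0.349]] F [-0.  -0.1 -0.3] w 43.0 g 61.0
elbow end [526.49825104 143.77353666  61.24298929] [[827.71166408 269.68563796 288.04298929]]
300 [757. 305. 256.] [[443. 115.]]
350 [795. 332. 273.] [[460. 109.]]
400 [834. 359. 291.] [[478. 103.]]
```

Run:
```python
from h import *
go([475,124,120],pose(5,-70))
```

```text
t 6.3 j [ 0.58   0.931  0.305  0.034 -2.159  1.599] p [526.5 143.8 151.2] 
R cols [[0.286, 0.573, -0.768], [0.199, -0.82, -0.537], [-0.937, 0.001, -0.349]] F [-0.  -0.1 -0.3] w 43.0 g 61.0
slide [ 10.6 -13.3  61.1] dr [ 3.515 -0.051  1.286]
```

Call:
step_arm([
  {"slide": [2,-3,12],"dr": [0.7,-0.01,0.26],"jaw": 30},
  {"slide": [4,-6,25],"dr": [1.4,-0.02,0.51],"jaw": 30},
  {"slide": [6,-8,37],"dr": [2.1,-0.03,0.77],"jaw": 30},
  {"slide": [8.5,-11,49],"dr": [2.8,-0.04,1.03],"jaw": 30},
  {"slide": [10.6,-13.3,61],"dr": [3.5,-0.05,1.28],"jaw": 30},
  {"slide": [10.6,-13.3,61],"dr": [3.515,-0.05,1.286],"jaw": 30},
  {"slide": [10.6,-13.3,61],"dr": [3.515,-0.05,1.286],"jaw": 30},
  {"slide": [10.6,-13.3,61],"dr": [3.515,-0.05,1.286],"jaw": 30},
])

```text
clock: 7.3
position: [474.9, 124.7, 119.8]
ee_rot: [0.818, 0.036, -0.573, 0.026]
contact_force: [-0.4, 0.0, -0.9]
gripper_width: 43.1
grasp_force: 61.0
```

Run:
```python
from h import *
go([475,124,61],pose(5,-70))
b=optics.get_image("scene");a=optics.get_image("top")
cv2.imwrite("pics/c4.png",np.hstack([cv2.resize(b[100:230,280:410],(400,400)),cv2.resize(a[90:250,190:350],(400,400))]))
# tilt of block edges in scene: expected vertical direction at block
m=(b.max(2)<60).astype(np.uint8)
print(proj("scene",[[485,125,40],[485,125,160]]).round(1))
```

```text
t 7.3 j [ 0.394  0.901  0.274 -0.338 -2.126  1.28 ] p [474.9 124.7 119.8] 
R cols [[0.34, 0.089, -0.936], [0.03, -0.996, -0.084], [-0.94, 0.001, -0.341]] F [-0.4  0.  -0.9] w 43.1 g 61.0
slide [55.3  0.7 20. ] dr [ 0.016  0.009 -0.001]
[[326.5 180.2]
 [326.  148. ]]
```

View pics/c4.png

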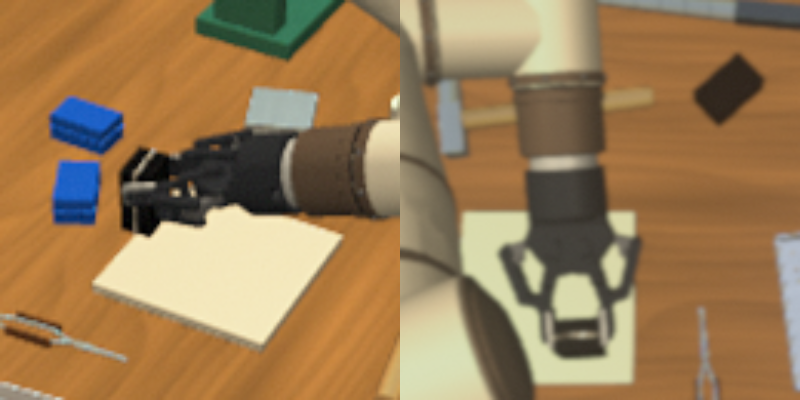

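The block is upright at top crop (580,337), over the board and clear of everything. I lower it and then feel for contact.

Call:
step_arm([
  {"slide": [12,0,4.3],"dr": [0,0,0],"jaw": 30},
  {"slide": [26,0.3,9.4],"dr": [0,0,0],"jaw": 30},
  {"slide": [40,0.5,14.4],"dr": [0,0,0],"jaw": 30},
  {"slide": [49,0.7,17.7],"dr": [0,0,0],"jaw": 30},
  {"slide": [53,0.7,19.2],"dr": [0,0,0],"jaw": 30},
  {"slide": [55,0.7,20],"dr": [0,0,0],"jaw": 30},
  {"slide": [55.3,0.7,20],"dr": [0,0,0],"jaw": 30},
  {"slide": [55.3,0.7,20],"dr": [0,0,0],"jaw": 30},
])

```text
clock: 8.4
position: [475.0, 123.2, 61.0]
ee_rot: [0.818, 0.035, -0.574, 0.025]
contact_force: [0.4, 0.3, -1.2]
gripper_width: 43.0
grasp_force: 61.0
```

Call:
step_arm([
  {"slide": [0.5,0,0.2],"dr": [0,0,0],"jaw": 30},
  {"slide": [0.9,0,0.3],"dr": [0,0,0],"jaw": 30},
  {"slide": [1.4,0,0.5],"dr": [0,0,0],"jaw": 30},
  {"slide": [1.9,0,0.7],"dr": [0,0,0],"jaw": 30},
  {"slide": [2.3,0,0.8],"dr": [0,0,0],"jaw": 30},
  {"slide": [2.8,0,1],"dr": [0,0,0],"jaw": 30},
  {"slide": [2.8,0,1],"dr": [0,0,0],"jaw": 30},
  {"slide": [2.8,0,1],"dr": [0,0,0],"jaw": 30},
])

```text
clock: 9.4
position: [474.8, 123.2, 58.6]
ee_rot: [0.817, 0.036, -0.574, 0.026]
contact_force: [1.5, 0.9, 4.4]
gripper_width: 43.2
grasp_force: 61.3
```

Call:
step_arm([
  {"slide": [0.3,0,0.1],"dr": [0,0,0],"jaw": 30},
  {"slide": [0.6,0,0.2],"dr": [0,0,0],"jaw": 30},
  {"slide": [0.9,0,0.3],"dr": [0,0,0],"jaw": 30},
  {"slide": [0.9,0,0.3],"dr": [0,0,0],"jaw": 30},
  {"slide": [0.9,0,0.3],"dr": [0,0,0],"jaw": 30},
  {"slide": [0.9,0,0.3],"dr": [0,0,0],"jaw": 30},
  {"slide": [0.9,0,0.3],"dr": [0,0,0],"jaw": 30},
  {"slide": [0.9,0,0.3],"dr": [0,0,0],"jaw": 30},
])

```text
clock: 10.4
position: [474.8, 123.1, 58.6]
ee_rot: [0.817, 0.036, -0.575, 0.026]
contact_force: [0.3, 1.7, 8.1]
gripper_width: 43.4
grasp_force: 61.5
```

Run:
```python
from h import *
st()
```

```text
t 10.4 j [ 0.392  0.98   0.261 -0.321 -2.041  1.315] p [474.8 123.1  58.6] 
R cols [[0.337, 0.088, -0.938], [0.029, -0.996, -0.083], [-0.941, 0.001, -0.338]] F [0.3 1.7 8.1] w 43.4 g 61.5
```

Call:
step_arm([
  {"slide": [0,0,0],"dr": [0,0,0],"jaw": 44},
  {"slide": [0,0,0],"dr": [0,0,0],"jaw": 46},
  {"slide": [0,0,0],"dr": [0,0,0],"jaw": 49},
  {"slide": [0,0,0],"dr": [0,0,0],"jaw": 54},
  {"slide": [0,0,0],"dr": [0,0,0],"jaw": 60},
  {"slide": [0,0,0],"dr": [0,0,0],"jaw": 70},
  {"slide": [0,0,0],"dr": [0,0,0],"jaw": 80},
  {"slide": [0,0,0],"dr": [0,0,0],"jaw": 85},
])

```text
clock: 11.4
position: [474.8, 123.2, 56.7]
ee_rot: [0.818, 0.035, -0.574, 0.026]
contact_force: [-0.8, -0.4, 0.2]
gripper_width: 84.8
grasp_force: 0.0
```

Call:
step_arm([
  {"slide": [0,0,-8],"dr": [0,0,0],"jaw": 85},
  {"slide": [0,0,-20],"dr": [0,0,0],"jaw": 85},
  {"slide": [0,0,-36],"dr": [0,0,0],"jaw": 85},
  {"slide": [0,0,-54],"dr": [0,0,0],"jaw": 85},
  {"slide": [0,0,-70],"dr": [0,0,0],"jaw": 85},
  {"slide": [-30,0,-80],"dr": [0,0,0],"jaw": 85},
  {"slide": [-70,0,-80],"dr": [0,0.5,0],"jaw": 85},
  {"slide": [-110,0,-80],"dr": [0,1.2,0],"jaw": 85},
])

```text
clock: 12.4
position: [513.1, 126.4, 187.4]
ee_rot: [0.863, 0.037, -0.503, 0.023]
contact_force: [1.2, 0.8, 1.2]
gripper_width: 84.9
grasp_force: 0.0
```

Run:
```python
from h import *
st()
a=optics.get_image("top");b=optics.get_image("scene")
cv2.imwrite("pics/c5.png",np.hstack([cv2.resize(b[120:220,280:380],(400,400)),cv2.resize(a[160:260,200:300],(400,400))]))
```

```text
t 12.4 j [ 0.386  0.803  0.378 -0.312 -2.158  1.241] p [513.1 126.4 187.4] 
R cols [[0.491, 0.087, -0.867], [0.041, -0.996, -0.076], [-0.87, 0.002, -0.493]] F [1.2 0.8 1.2] w 84.9 g 0.0
```

View pics/c5.png

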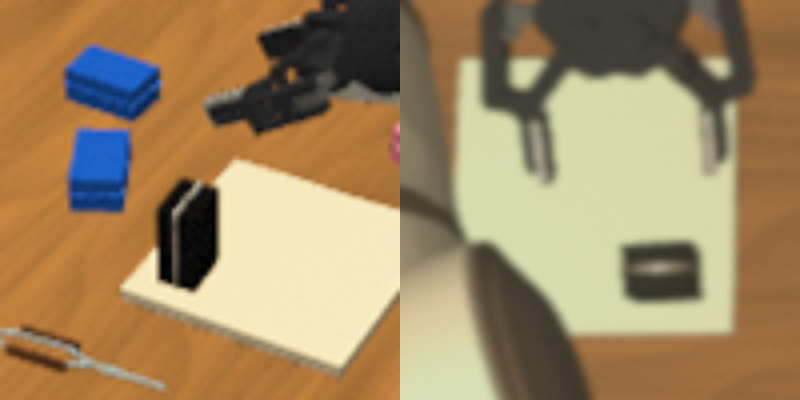

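The block stands upright on the board, at top crop (660,267), which is full picture (265,227), and scene crop (188,235). I measure it and set up the second grasp.

```bash
cat > m2.py <<'E'
from h import *
a=optics.get_image("top")
W=ray("top",[[257,226.75],[272.5,226.75]],83);print("wire",W.round(1).tolist())
m=(a.max(2)<110).astype(np.uint8);c,P,r=blob(m,"top",(252,216,282,238),83);print(r)
E
python3 - <<'E'
import m2
from h import *
C=np.r_[m2.W.mean(0)[:2],40];r=pose(5,20);u=np.array([.996,.087,0])
go(C+7*u-110*r.as_matrix()[:,2],r)
E
```

```text
wire [[485.3, 140.5, 83.0], [486.3, 101.7, 83.0]]
((483.9669189453125, 120.43495178222656), (32.72053527832031, 45.68387985229492), 1.5115054845809937)
t 12.55 j [ 0.386  0.796  0.381 -0.312 -2.16   1.242] p [513.7 126.8 192. ] 
R cols [[0.498, 0.088, -0.863], [0.045, -0.996, -0.076], [-0.866, -0.001, -0.5]] F [ 0.3  0.6 -0.5] w 84.7 g 0.0
slide [12.6  3.3 75.4] dr [-5.000e-03  9.998e+00  8.000e-03]
```

Call:
step_arm([
  {"slide": [0,0,5],"dr": [0,1.2,0],"jaw": 85},
  {"slide": [0,0,12],"dr": [0,2.5,0],"jaw": 85},
  {"slide": [2,1,20],"dr": [0,3.8,0],"jaw": 85},
  {"slide": [4,1,30],"dr": [0,5.1,0],"jaw": 85},
  {"slide": [6,2,40],"dr": [0,6.4,0],"jaw": 85},
  {"slide": [8,3,52],"dr": [0,7.7,0],"jaw": 85},
  {"slide": [10,3.3,64],"dr": [0,9,0],"jaw": 85},
  {"slide": [12.6,3.3,75],"dr": [0,10,0],"jaw": 85},
])

```text
clock: 13.55
position: [460.2, 113.2, 143.2]
ee_rot: [0.987, 0.04, 0.157, 0.001]
contact_force: [2.4, -1.9, 1.2]
gripper_width: 85.1
grasp_force: 0.0
```

Run:
```python
from h import *
r=pose(5,20);u=np.array([.996,.087,0])
go(np.array([485,121,40])+7*u,r)
```

```text
t 13.55 j [ 0.67   0.086 -0.852  0.471 -0.417  0.569] p [460.2 113.2 143.2] 
R cols [[0.947, 0.078, 0.31], [0.078, -0.997, 0.011], [0.31, 0.014, -0.951]] F [ 2.4 -1.9  1.2] w 85.1 g 0.0
slide [ -1.3  -7.3 108.1] dr [ 0.113  0.242 -0.03 ]
```

Call:
step_arm([
  {"slide": [0,-5,8],"dr": [0.06,0.12,0],"jaw": 85},
  {"slide": [-1,-7.3,15],"dr": [0.11,0.24,-0.03],"jaw": 85},
  {"slide": [-1.3,-7.3,35],"dr": [0.11,0.24,-0.03],"jaw": 85},
  {"slide": [-1.3,-7.3,60],"dr": [0.11,0.24,-0.03],"jaw": 85},
  {"slide": [-1.3,-7.3,82],"dr": [0.11,0.24,-0.03],"jaw": 85},
  {"slide": [-1.3,-7.3,98],"dr": [0.11,0.24,-0.03],"jaw": 85},
  {"slide": [-1.3,-7.3,108],"dr": [0.11,0.24,-0.03],"jaw": 85},
  {"slide": [-1.3,-7.3,108],"dr": [0.11,0.24,-0.03],"jaw": 85},
])

```text
clock: 14.55
position: [500.7, 125.2, 72.7]
ee_rot: [0.988, 0.042, 0.148, -0.002]
contact_force: [0.5, 0.3, 0.2]
gripper_width: 84.8
grasp_force: 0.0
```

Run:
```python
from h import *
r=pose(5,20);u=np.array([.996,.087,0])
go(np.array([485,121,40])+7*u,r)
b=optics.get_image("scene")
cv2.imwrite("pics/c6.png",cv2.resize(b[120:220,280:380],(500,500)))
```

```text
t 14.55 j [ 0.508  0.268 -0.937  0.926 -0.161  0.246] p [500.7 125.2  72.7] 
R cols [[0.952, 0.084, 0.293], [0.083, -0.996, 0.017], [0.293, 0.008, -0.956]] F [0.5 0.3 0.2] w 84.8 g 0.0
slide [-18.2   2.6  28.6] dr [0.064 0.37  0.001]
```

View pics/c6.png

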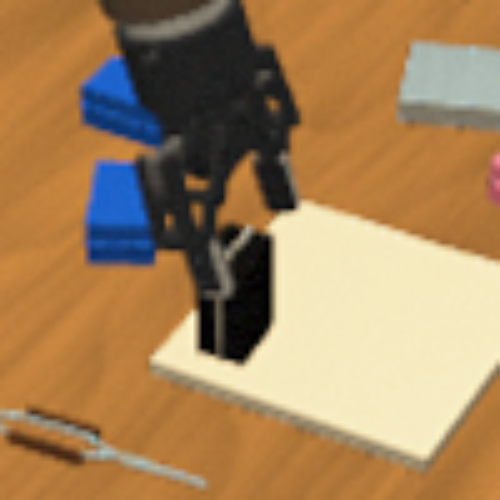

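The fingers straddle the block correctly, with pads at (215,285) and (285,190), but joint 5 has reached its limit. I take the lean out.

Call:
step_arm([
  {"slide": [0,0,-10],"dr": [0,-0.5,0],"jaw": 85},
  {"slide": [0,0,-20],"dr": [0,-1,0],"jaw": 85},
  {"slide": [0,0,-30],"dr": [0,-1.5,0],"jaw": 85},
  {"slide": [0,0,-30],"dr": [0,-2,0],"jaw": 85},
  {"slide": [0,0,-30],"dr": [0,-2,0],"jaw": 85},
  {"slide": [0,0,-30],"dr": [0,-2,0],"jaw": 85},
  {"slide": [0,0,-30],"dr": [0,-2,0],"jaw": 85},
  {"slide": [0,0,-30],"dr": [0,-2,0],"jaw": 85},
])

```text
clock: 15.6
position: [490.7, 123.6, 101.4]
ee_rot: [0.999, 0.042, 0.009, 0.004]
contact_force: [0.4, -0.3, 0.0]
gripper_width: 85.0
grasp_force: 0.0
```

Run:
```python
from h import *
r=pose(4,0)
go(np.array([486,121,42]),r)
go(np.array([486,121,90]),r)
```

```text
t 15.6 j [ 0.578  0.318 -0.476  0.024 -0.766  1.06 ] p [490.7 123.6 101.4] 
R cols [[0.996, 0.084, 0.019], [0.084, -0.996, -0.008], [0.018, 0.009, -1.0]] F [ 0.4 -0.3  0. ] w 85.0 g 0.0
slide [-6.   1.7 59.3] dr [ 0.065 -0.128  0.103]
t 15.6 j [ 0.578  0.318 -0.476  0.024 -0.766  1.06 ] p [490.7 123.6 101.4] 
R cols [[0.996, 0.084, 0.019], [0.084, -0.996, -0.008], [0.018, 0.009, -1.0]] F [ 0.4 -0.3  0. ] w 85.0 g 0.0
slide [-5.2  2.1 11.3] dr [ 0.065 -0.128  0.103]
```

Call:
step_arm([
  {"slide": [-5,2,6],"dr": [0.06,-0.13,0.1],"jaw": 85},
  {"slide": [-5.2,2,14],"dr": [0.06,-0.13,0.1],"jaw": 85},
  {"slide": [-5.5,2,26],"dr": [0.06,-0.13,0.1],"jaw": 85},
  {"slide": [-5.7,2,40],"dr": [0.06,-0.13,0.1],"jaw": 85},
  {"slide": [-6,1.7,52],"dr": [0.06,-0.13,0.1],"jaw": 85},
  {"slide": [-6,1.7,59],"dr": [0.06,-0.13,0.1],"jaw": 85},
  {"slide": [-6,1.7,59],"dr": [0.06,-0.13,0.1],"jaw": 85},
  {"slide": [-6,1.7,59],"dr": [0.06,-0.13,0.1],"jaw": 85},
])

```text
clock: 16.6
position: [487.1, 121.6, 42.8]
ee_rot: [0.999, 0.035, 0.0, -0.0]
contact_force: [0.1, 0.6, 0.7]
gripper_width: 85.0
grasp_force: 0.0
```

Call:
step_arm([
  {"slide": [0,0,0],"dr": [0,0,0],"jaw": 65},
  {"slide": [0,0,0],"dr": [0,0,0],"jaw": 54},
  {"slide": [0,0,0],"dr": [0,0,0],"jaw": 49},
  {"slide": [0,0,0],"dr": [0,0,0],"jaw": 46},
  {"slide": [0,0,0],"dr": [0,0,0],"jaw": 43},
  {"slide": [0,0,0],"dr": [0,0,0],"jaw": 38},
  {"slide": [0,0,0],"dr": [0,0,0],"jaw": 30},
  {"slide": [0,0,0],"dr": [0,0,0],"jaw": 30},
])

```text
clock: 17.6
position: [487.2, 121.8, 42.9]
ee_rot: [0.999, 0.035, 0.001, -0.0]
contact_force: [-0.6, 2.0, 5.5]
gripper_width: 43.2
grasp_force: 61.0
```

Run:
```python
from h import *
st()
```

```text
t 17.6 j [ 5.690e-01  4.080e-01 -5.240e-01  1.000e-03 -6.380e-01  1.072e+00] p [487.2 121.8  42.9] 
R cols [[0.998, 0.07, 0.001], [0.07, -0.998, 0.0], [0.001, -0.0, -1.0]] F [-0.6  2.   5.5] w 43.2 g 61.0
```

Call:
step_arm([
  {"slide": [0,0,-15],"dr": [0,0,0],"jaw": 30},
  {"slide": [0,0,-45],"dr": [0,0,0],"jaw": 30},
  {"slide": [0,0,-80],"dr": [0,-0.5,0],"jaw": 30},
  {"slide": [0,0,-115],"dr": [0,-1.5,0],"jaw": 30},
  {"slide": [0,10,-140],"dr": [0,-2.5,0],"jaw": 30},
  {"slide": [0,30,-150],"dr": [0,-3.5,0],"jaw": 30},
  {"slide": [5,55,-150],"dr": [0,-4.5,0],"jaw": 30},
  {"slide": [10,80,-150],"dr": [0,-5.5,0],"jaw": 30},
])

```text
clock: 18.6
position: [502.2, 41.6, 192.0]
ee_rot: [0.926, 0.032, -0.377, 0.013]
contact_force: [-0.7, 0.4, -0.3]
gripper_width: 43.6
grasp_force: 60.9
```

Run:
```python
from h import *
go([535,-80,180],pose(32,-90))
go([542.5,-182,160],pose(60,-90))
```

```text
t 18.6 j [ 0.302  0.624  0.156 -0.169 -1.859  1.355] p [502.2  41.6 192. ] 
R cols [[0.714, 0.07, -0.697], [0.05, -0.998, -0.048], [-0.699, -0.0, -0.716]] F [-0.7  0.4 -0.3] w 43.6 g 60.9
slide [ 25.7 123.6  -8.4] dr [-3.313 -5.595 -1.392]
t 18.6 j [ 0.302  0.624  0.156 -0.169 -1.859  1.355] p [502.2  41.6 192. ] 
R cols [[0.714, 0.07, -0.697], [0.05, -0.998, -0.048], [-0.699, -0.0, -0.716]] F [-0.7  0.4 -0.3] w 43.6 g 60.9
slide [ 39.9 225.9   5.6] dr [-6.616 -5.241 -2.783]
```

Call:
step_arm([
  {"slide": [5,28,1],"dr": [-0.8,-0.65,-0.35],"jaw": 30},
  {"slide": [10,56,1.5],"dr": [-1.6,-1.3,-0.7],"jaw": 30},
  {"slide": [15,84,2],"dr": [-2.4,-1.95,-1.04],"jaw": 30},
  {"slide": [20,112,3],"dr": [-3.3,-2.6,-1.4],"jaw": 30},
  {"slide": [25,140,4],"dr": [-4.1,-3.3,-1.75],"jaw": 30},
  {"slide": [30,168,4.5],"dr": [-5,-3.95,-2.1],"jaw": 30},
  {"slide": [35,197,5],"dr": [-5.8,-4.6,-2.45],"jaw": 30},
  {"slide": [40,226,5.6],"dr": [-6.62,-5.24,-2.78],"jaw": 30},
])

```text
clock: 19.6
position: [542.9, -182.0, 159.3]
ee_rot: [-0.611, -0.354, 0.612, -0.356]
contact_force: [0.3, -0.7, 0.3]
gripper_width: 43.4
grasp_force: 61.1
```

Run:
```python
from h import *
go([542.5,-182,115],pose(60,-90))
```

```text
t 19.6 j [ 0.269  0.885 -0.349  0.812 -1.809  1.812] p [ 542.9 -182.   159.3] 
R cols [[0.001, 0.868, -0.496], [-0.002, -0.496, -0.868], [-1.0, 0.002, 0.001]] F [ 0.3 -0.7  0.3] w 43.4 g 61.1
slide [44.3 -0.5  0.1] dr [ 0.035  0.01  -0.012]
```

Call:
step_arm([
  {"slide": [6,0,0],"dr": [0,0,0],"jaw": 30},
  {"slide": [15,0,0],"dr": [0,0,0],"jaw": 30},
  {"slide": [25,0,0],"dr": [0,0,0],"jaw": 30},
  {"slide": [34,0,0],"dr": [0,0,0],"jaw": 30},
  {"slide": [40,0,0],"dr": [0,0,0],"jaw": 30},
  {"slide": [43,0,0],"dr": [0,0,0],"jaw": 30},
  {"slide": [44,0,0],"dr": [0,0,0],"jaw": 30},
  {"slide": [44,0,0],"dr": [0,0,0],"jaw": 30},
])

```text
clock: 20.6
position: [543.2, -181.4, 116.8]
ee_rot: [0.614, 0.352, -0.61, 0.355]
contact_force: [-0.2, -0.4, -1.3]
gripper_width: 43.5
grasp_force: 61.2
```

Run:
```python
from h import *
st()
b=optics.get_image("scene");a=optics.get_image("top")
print("expect centre at z133: top",proj("top",[[545,-178,133]]).round(1),"scene",proj("scene",[[545,-178,133]]).round(1))
cv2.imwrite("pics/c7.png",np.hstack([cv2.resize(b[170:300,230:360],(400,400),interpolation=2),cv2.resize(a[150:260,325:435],(400,400),interpolation=2)]))
```

```text
t 20.6 j [ 0.271  0.948 -0.338  0.797 -1.77   1.768] p [ 543.2 -181.4  116.8] 
R cols [[0.006, 0.866, -0.499], [-0.001, -0.499, -0.866], [-1.0, 0.006, -0.003]] F [-0.2 -0.4 -1.3] w 43.5 g 61.2
expect centre at z133: top [[387.2 203.4]] scene [[284.7 224.5]]
```

View pics/c7.png

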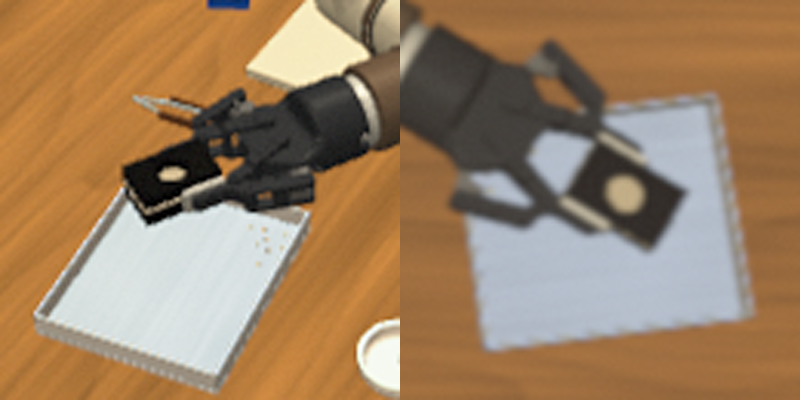

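The hollow faces up. It sits at top picture (387,204), against (387.2,203.4) expected for the tray centre at that height, and the block is level and clear of the tray.

```bash
python3 -c "
from bench import arm
print(arm.job_done())"
```

```text
the job is handed in; nothing more can be done
None
```

The job is handed in: the wire-bound block is held hollow up and level over the middle of the tray, with the mouth about 135 mm above the bench (about 110 mm above the rim), and nothing else on the bench was touched.

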